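Set the locking selector of a lab supply unit

TASK

Set the selector knob on the bench unit to the position marked by the standing plug: pull the sprung knob up out of its lock, turn it until its nose points at the plug, and let it drop fully home into the detent there, then let go. The detents do not line up exactly with the marks, so feel for the spot near the plug where it drops in; never force the knob against its lock or its end stop, and leave the other things on the bench where they are.

Things in the scene. Friction and masses are not known exactly. Their poses are not given: they have to be found in the camera images.
- housing: white selector unit lying fixed on the bench, a closed box 200 x 200 x 75 mm; origin at the centre of its underside, z up. A dial plate (radius 55 mm, 2 mm thick) lies on its top, centred on the vertical knob axis, which passes through the origin. The black knob on it stands on a round skirt of radius 36 mm whose top is 91 mm above the bench when home.
- knob_grip (a point): grip centre of the black knob, on its axis, 115 mm above the bench when home. Above the skirt the knob is an upright bar 60 mm long, 18 mm thick, 36 mm high (top 12 mm above this point, foot 24 mm below); take it across the 18 mm from above. x axis along the bar towards the nose, z up. The nose is a low block 10 mm wide at the skirt, reaching 52 mm from the axis.
- knob_aim (a point): imaginary point 76 mm from the knob axis in the direction of the nose, at the height of knob_grip, turning with the knob; plug and caps stand on that circle. The hidden locking dog sits under the nose, 30 mm from the axis; it bears 35 N at most: about 1 N m of turning against the lock, or 45 N of pull at the end stop.
- plunger (a joint): how far the knob is pulled up, m: 0 home. A spring draws it down with 6 N at home plus 0.3 N per mm; damped. The dog is clear of its detent at 8 mm; a hard end stop comes at 13 mm. Let go between detents, the dog rests on the raised ring at 8 mm; over a detent the spring drops the knob to 0, if it is held loosely enough to slide (a bar left loose between the fingers can still be turned).
- knob (a joint): turn of the knob on the unit, rad, counter-clockwise from above; 0: nose along the unit's x axis, where it starts locked, with several degrees of play. Other detents: near +-0.63 and +-1.26 (36, 72 deg), one by each plug or cap, each really 5 to 11 deg to one unknown side of its mark and giving the dog 2 deg of play each way; raised ring between. Friction 0.03 N m; stops at +-1.75.
- plug_top (a point): top centre of the plain black plug that marks the wanted position: a 26 mm wide round plug standing 28 mm above the top of the unit, fixed in one of four sockets at 76 mm from the knob axis, 36 or 72 degrees to either side of the unit's x axis. The other three sockets carry flat caps 14 mm wide, 3 mm high.
- meter_center (a point): centre of a grey hand-held multimeter 75 x 150 x 36 mm lying beside the unit, a bystander.
- driver_grip (a point): handle of a screwdriver lying beside the unit, a bystander.
- tray_in (a point): inner floor of a grey open tray 70 x 110 x 30 mm behind the unit, a bystander.

How it is judged (in metres and radians):
On the way, in this order (a step that is already met when the one before it is completed fails the run):
1. the knob is pulled up out of its lock (more than 8 mm) (value of joint plunger above 0.008 m), for 0.1 s.
2. still raised, the knob is turned to point at the plug (horizontal distance between knob_aim and plug_top below 0.021 m and value of joint plunger above 0.004 m), for 0.03 s.
At the end, for the whole second after the job is handed in: The knob's nose points at the plug (the point 76 mm out along the nose within 21 mm of the plug's axis), the knob is fully home in that detent (plunger below 1.5 mm), at rest and let go (horizontal distance between knob_aim and plug_top below 0.021 m and value of joint plunger below 0.0015 m and angular speed of knob below 0.05 rad/s); the robot touches nothing.
It fails at once if the knob's locking dog is forced against the detent ring or the end stop (over 35 N) (contact force between dog and anything else above 35 N).
It fails at once if the multimeter, screwdriver or tray is moved more than 20 mm (distance of any of meter_center, driver_grip, tray_in from where it was at the start of the episode above 0.02 m).
It also fails if it takes over 48 s, if anything falls off the work surface, if the arm or the gripper's body presses on something with over 40 N, if the wrist force passes 120 N, or if a joint passes its speed limit or range.

ROBOT

A 6-joint arm with a two-finger parallel gripper is mounted at the origin on the work surface. World frame = base frame: x ahead of the robot, y to its left, z up, the work surface at z = 0. Lengths are in m, angles in degrees, forces in N, time in s.
With the tool pointing down it reaches from about 0.3 to 0.75 m from the base axis. Payload 8.5 kg.
Tool frame: the origin (TCP) lies midway between the tips of the shut fingers; the grasp point (between the pads) lies 19 mm behind it; y points along the fingers, z is the direction in which the jaws open and shut, and the axes are right-handed (so a half turn about y gives the same grasp; the last joint's range is limited). The gripper opens to 85 mm and grips with 20 to 120 N. Pads are 22 mm wide; open, the fingers measure 114 mm over their backs; the gripper's body (76 mm by 85 mm) begins 54 mm behind the grasp point. The pads swing forward as they close: fully open they stand 13 mm farther back than shut.
Start: joints at [57.909, 21.807, 74.336, -0, 83.858, -12.336], TCP at [0.186, 0.518, 0.231] pointing down, gripper open.
Joint ranges: [-178.18, 178.18], [-50.72, 133.34], [12.68, 142.11], [-81.47, 261.47], [9.98, 163.14], [-165.26, 165.26]. Speed limits (degrees/s): [136.94, 136.94, 180, 180, 180, 180].

INTERFACE

Orientations are given as a 3x3 rotation matrix whose columns are the frame's x, y, z axes.
In Python, from rig import status, imaging, job gives the robot as it stands. The module is installed in compiled form; this text tells all that it offers.
- The arm moves only by the tool jog_arm, never from a script. Its argument "rows" is a list of rows, each an object of numbers: "hand": the opening, from 0 (shut) to 1 (fully open); "dx", "dy", "dz": the shift along the tool's x, y, z in cm; "ax", "ay", "az": the turn, a rotation vector about the tool's x, y, z in degrees. In form: [{"hand": .., "dx": .., "dy": .., "dz": .., "ax": .., "ay": .., "az": ..}, ...]. A call has exactly 5 rows; each row shifts and turns the commanded pose from where the row before left it, along the tool's axes as they then stand; what a row does not reach is not made up. A row lasts 1/12 s, in which the tool goes at most 41.7 mm and 7.16 degrees, less where a joint would pass 70% of its speed; a pose out of reach is approached as far as the arm can. A call is refused whole if a number of a shift passes 4.17 or a number of a turn 7.16, either way. A call with a gripper value outside its range is refused whole. The fingers move at their own pace and stop on an object; "newtons" is the grip in N (left out, the last holds). Time passes only in rows, so rows that do not move let the fingers close, or fill a call up. It gives the time, the measured TCP pose, the force and the opening at its end, in the units of the state.
- status.observe(): the state, without advancing time (a new reading comes with each control period).
- imaging.get_image(name): name is "scene" or "top" or "wrist"; returns the picture (420x560x3 uint8, red, green, blue); there is no depth.
- imaging.camera_model(name): a dict with "K" (3x3 intrinsics, pixels), "position" and "rotation" of the camera in the world; the wrist camera has in their place "tool_from_camera" (4x4, takes a point from camera to tool coordinates, whose origin is the TCP and whose axes are the tool frame's). Camera axes: x right, y down, z forward; pixel columns grow to the right and rows downward; lengths in m; the calibration is good to about 2 mm. The wrist camera is an equidistant fisheye: a pixel r from the principal point sees the ray r / f radians off the axis. A picture is of the moment at which its call begins: read the wrist's pose just before it. camera_model takes no time and is no camera call.
- job.close_job(): hands the job in, once; it reports no verdict.
The state is a dict: "time_s": time; "q": joint angles; "qvel": joint speeds; "joint_efforts": joint torques, N m; "position": TCP position; "tool_rot": TCP orientation; "ft_force": force on the tool from outside, world axes, zero at the start; "wrist_torque": the same for the moment, N m; "grip_width": finger opening in m.
Only numpy, scipy, OpenCV 4.12 (cv2) and the standard library are available. Lean on these libraries where they do the work, as an engineer would, in place of code of your own. Each camera call takes 0.05 s, during which the arm holds its last target.

## Working session

There is one attempt and no reset: what is moved stays moved. The work goes in short steps, Python scripts to look and compute and a tool call to move; the robot and the scene stay as the last step left them, time stands still between calls to the robot, and variables do not carry over. Pictures are saved under pics/ and viewed, and the job is handed in when it is done.

Besides the shell and the picture viewer there is one more tool, called after "Call:" in YAML: its name, and indented under it one key for each argument. jog_arm: Moves the arm, as the interface text tells. Its arguments: {"type":"object","properties":{"rows":{"type":"array"},"newtons":{"type":"number"}},"required":["rows"]}

```bash
mkdir -p pics; python3 - <<'E'
from rig import status, imaging
import cv2,numpy as np
s=status.observe()
for k,v in s.items(): print(k,np.round(v,4).tolist())
for n in("scene","top","wrist"):
    im=imaging.get_image(n); cv2.imwrite(f"pics/{n}0.png",im[:,:,::-1])
    print(n,imaging.camera_model(n))
E
```

```text
time_s 0.0
q [57.909, 21.8416, 74.3844, 0.0005, 83.8577, -12.335]
qvel [-0.0192, -0.0334, 0.0158, -0.0473, -0.0174, 0.0403]
joint_efforts [-0.0001, -44.8472, -23.1276, -0.0002, 0.0048, -0.0]
position [0.1857, 0.5174, 0.2307]
tool_rot [[0.9411, -0.0008, 0.338], [-0.338, -0.0012, 0.9411], [-0.0003, -1.0, -0.0014]]
ft_force [-0.3173, -0.4517, 0.0334]
wrist_torque [0.0151, -0.0082, 0.0325]
grip_width 0.0853
scene {'K': array([[394.10331665,   0.        , 275.56826339],
       [  0.        , 394.10331665, 209.73056536],
       [  0.        ,   0.        ,   1.        ]]), 'position': array([ 1.0336475 , -0.10395301,  0.58739292]), 'rotation': array([[ 0.29298176,  0.71535188, -0.63437637],
       [ 0.95611227, -0.21689984,  0.19698677],
       [ 0.00331872, -0.66424856, -0.7475044 ]])}
top {'K': array([[530.2208597 ,   0.        , 276.82117207],
       [  0.        , 530.2208597 , 207.62891702],
       [  0.        ,   0.        ,   1.        ]]), 'position': array([0.50503624, 0.05579485, 0.98878585]), 'rotation': array([[-0.02650074, -0.99519231,  0.09428669],
       [-0.9995702 ,  0.02519782, -0.01498279],
       [ 0.01253494, -0.09464323, -0.99543234]])}
wrist {'K': array([[325.1922621 ,   0.        , 280.60634443],
       [  0.        , 325.1922621 , 209.01882772],
       [  0.        ,   0.        ,   1.        ]]), 'tool_from_camera': array([[ 9.90455745e-05,  9.64988066e-01,  2.62293773e-01,
        -6.72895182e-02],
       [ 2.89340450e-04, -2.62293791e-01,  9.64988023e-01,
        -1.43082479e-01],
       [ 9.99999953e-01, -1.96855947e-05, -3.05189121e-04,
         6.29352089e-04],
       [ 0.00000000e+00,  0.00000000e+00,  0.00000000e+00,
         1.00000000e+00]])}
```

View pics/top0.png

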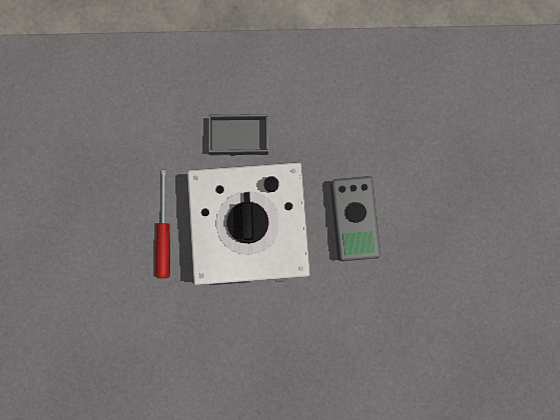

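View pics/scene0.png

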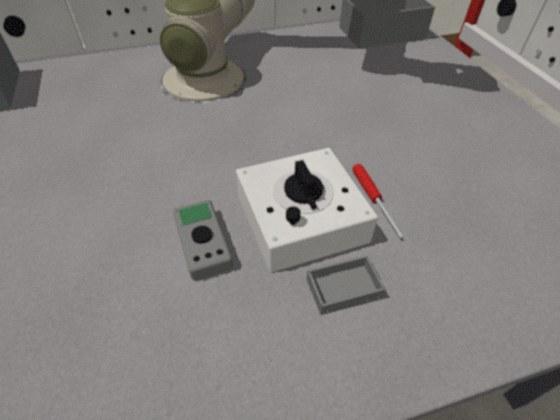

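View pics/wrist0.png

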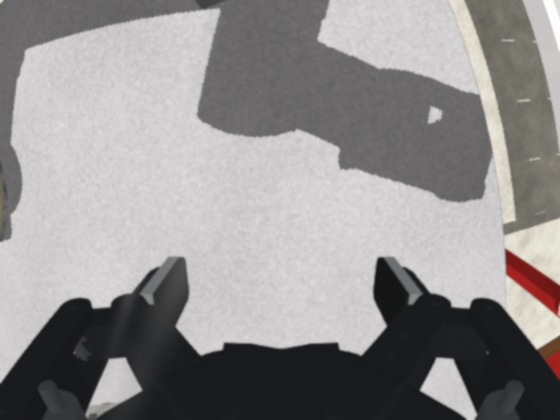

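The top view shows the knob near (247,220) with its nose up at about (247,195). The plug is at (271,184), which is clockwise (-36°), and the caps are at (219,189), (205,212) and (289,206). I'll refine these.

```bash
cat > h.py <<'E'
import numpy as np,cv2
from rig import imaging,status
def pix2w(n,u,v,z):
    c=imaging.camera_model(n);K=c["K"]
    d=c["rotation"]@np.linalg.inv(K)@np.array([u,v,1.]);p=c["position"]
    return p+d*(z-p[2])/d[2]
def w2pix(n,P):
    c=imaging.camera_model(n);q=c["rotation"].T@(np.array(P)-c["position"]);q=c["K"]@q;return q[:2]/q[2]
E
python3 - <<'E'
import cv2
im=cv2.imread("pics/top0.png")[150:300,170:330]
cv2.imwrite("pics/topz.png",cv2.resize(im,None,fx=4.9,fy=4,interpolation=cv2.INTER_CUBIC) if 0 else cv2.resize(im,None,fx=4,fy=4,interpolation=cv2.INTER_CUBIC))
E
```

```text
(no output)
```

View pics/topz.png

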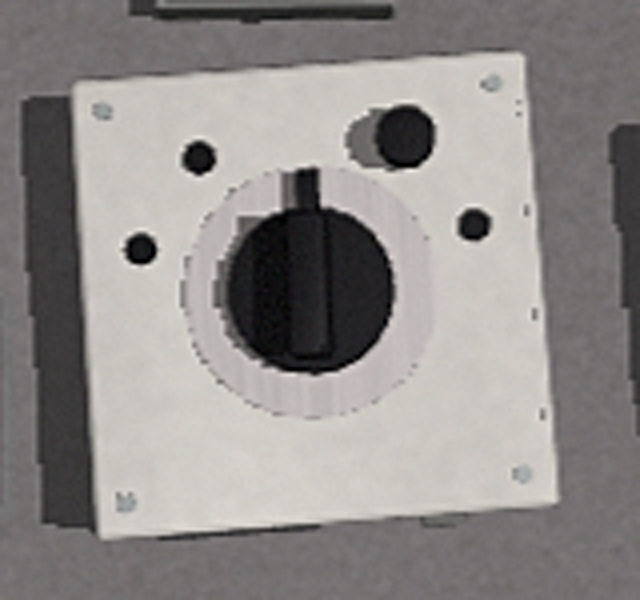

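```bash
python3 - <<'E'
from h import *
f=lambda x,y:(170+(x+.5)/4-.5,150+(y+.5)/4-.5)
from scipy.optimize import least_squares
pts=[((74,84),.075,'c',(.1,.1)),((525,53),.075,'c',(.1,-.1)),((558,502),.075,'c',(-.1,-.1)),((100,540),.075,'c',(-.1,.1))]
for (x,y),a in (((200,157),36),((141,248),72),((474,224),-72)):
    pts.append(((x,y),.078,'',(.076*np.cos(np.radians(a)),.076*np.sin(np.radians(a)))))
a=-36;pts.append(((406,135),.103,'p',(.076*np.cos(np.radians(a)),.076*np.sin(np.radians(a)))))
W=[pix2w("top",*f(*p[0]),p[1]) for p in pts]
def res(t):
    c,s=np.cos(t[2]),np.sin(t[2]);return np.concatenate([[t[0]+c*p[3][0]-s*p[3][1]-w[0],t[1]+s*p[3][0]+c*p[3][1]-w[1]] for p,w in zip(pts,W)])
r=least_squares(res,[.45,.1,0]);print(r.x,np.degrees(r.x[2]));print(np.round(r.fun*1000,1))
print("dial",pix2w("top",*f(309,292),.077),"skirt",pix2w("top",*f(311,290),.091))
A=pix2w("top",*f(308,207),.127);B=pix2w("top",*f(310,355),.127);print("bar",A,B,(A+B)/2,np.degrees(np.arctan2(*(A-B)[1::-1])),np.linalg.norm(A-B))
N=pix2w("top",*f(307,168),.087);print("nose",N,np.degrees(np.arctan2(N[1]-r.x[1],N[0]-r.x[0])))
# check w/ scene
c,s=np.cos(r.x[2]),np.sin(r.x[2])
for p in pts: print(np.round(w2pix("scene",[r.x[0]+c*p[3][0]-s*p[3][1],r.x[1]+s*p[3][0]+c*p[3][1],p[1]])))
print(w2pix("scene",[*r.x[:2],.127]))
E
```

```text
[0.56691329 0.09244292 0.04733639] 2.7121755773981016
[ 2.   2.5  2.5 -0.7 -2.4 -2.  -1.1  2.  -0.2 -0.1 -0.6 -0.3 -0.5 -1.1
  0.2 -0.2]
dial [0.56677946 0.09430342 0.077     ] skirt [0.56665874 0.09284728 0.091     ]
bar [0.59817053 0.09186379 0.127     ] [0.53778475 0.09232826 0.127     ] [0.56797764 0.09209602 0.127     ] -0.4406946845369742 0.06038757062490154
nose [0.61928911 0.09361106 0.087     ] 1.2776518552642422
[379. 215.]
[269. 247.]
[235. 167.]
[329. 145.]
[340. 206.]
[344. 188.]
[269. 208.]
[293. 210.]
[304.30471982 168.71212333]
```

Call:
jog_arm:
  rows:
    - {"hand":1,"ay":-6.7}
    - {"hand":1,"ay":-6.7}
    - {"hand":1,"ay":-6.6}
    - {"hand":1,"dx":2.54,"dz":-2.83}
    - {"hand":1,"dx":2.54,"dz":-2.83}
  newtons: 30

```text
invalid input at $.rows[0]: expected keys hand, dx, dy, dz, ax, ay, az
```

Call:
jog_arm:
  rows:
    - {"hand":1,"dx":2.54,"dz":-2.83}
    - {"hand":1,"dx":2.54,"dz":-2.83}
    - {"hand":1,"dx":2.54,"dz":-2.83}
    - {"hand":1,"dx":2.54,"dz":-2.83}
    - {"hand":1,"dx":2.54,"dz":-2.83}

```text
invalid input at $.rows[0]: expected keys hand, dx, dy, dz, ax, ay, az
```

Call:
jog_arm:
  rows:
    - {"hand":1,"dx":2.54,"dz":-2.83}
    - {"hand":1,"dx":2.54,"dz":-2.83}
    - {"hand":1,"dx":2.54,"dz":-2.83}
    - {"hand":1,"dx":2.54,"dz":-2.83}
    - {"hand":1,"dx":2.54,"dz":-2.83}

```text
invalid input at $.rows[0]: expected keys hand, dx, dy, dz, ax, ay, az
```

Call:
jog_arm:
  rows:
    - {"hand":1,"dx":2.54,"dz":-2.83}
    - {"hand":1,"dx":2.54,"dz":-2.83}
    - {"hand":1,"dx":2.54,"dz":-2.83}
    - {"hand":1}
    - {"hand":1}

```text
invalid input at $.rows[0]: expected keys hand, dx, dy, dz, ax, ay, az
```

Call:
jog_arm:
  rows:
    - {"hand":1,"dx":0,"dy":0,"dz":0,"ax":0,"ay":-6.7,"az":0}
    - {"hand":1,"dx":0,"dy":0,"dz":0,"ax":0,"ay":-6.7,"az":0}
    - {"hand":1,"dx":0,"dy":0,"dz":0,"ax":0,"ay":-6.6,"az":0}
    - {"hand":1,"dx":2.54,"dy":0,"dz":-2.83,"ax":0,"ay":0,"az":0}
    - {"hand":1,"dx":2.54,"dy":0,"dz":-2.83,"ax":0,"ay":0,"az":0}
  newtons: 30

```text
time_s: 0.57
position: [0.2365, 0.461, 0.2308]
tool_rot: [[1.0, -0.0, -0.008], [0.008, -0.0, 1.0], [-0.0, -1.0, -0.0]]
ft_force: [0.8, 0.4, 0.2]
grip_width: 0.0853
```

Call:
jog_arm:
  rows:
    - {"hand":1,"dx":2.54,"dy":0,"dz":-2.83,"ax":0,"ay":0,"az":0}
    - {"hand":1,"dx":2.54,"dy":0,"dz":-2.83,"ax":0,"ay":0,"az":0}
    - {"hand":1,"dx":2.54,"dy":0,"dz":-2.83,"ax":0,"ay":0,"az":0}
    - {"hand":1,"dx":2.54,"dy":0,"dz":-2.83,"ax":0,"ay":0,"az":0}
    - {"hand":1,"dx":2.54,"dy":0,"dz":-2.83,"ax":0,"ay":0,"az":0}

```text
time_s: 0.98
position: [0.3653, 0.3187, 0.2313]
tool_rot: [[1.0, -0.0, -0.004], [0.004, -0.0, 1.0], [-0.0, -1.0, -0.0]]
ft_force: [-0.1, 0.7, 1.4]
grip_width: 0.0853
```

Call:
jog_arm:
  rows:
    - {"hand":1,"dx":2.54,"dy":0,"dz":-2.83,"ax":0,"ay":0,"az":0}
    - {"hand":1,"dx":2.54,"dy":0,"dz":-2.83,"ax":0,"ay":0,"az":0}
    - {"hand":1,"dx":2.54,"dy":0,"dz":-2.83,"ax":0,"ay":0,"az":0}
    - {"hand":1,"dx":2.54,"dy":0,"dz":-2.83,"ax":0,"ay":0,"az":0}
    - {"hand":1,"dx":2.54,"dy":0,"dz":-2.83,"ax":0,"ay":0,"az":0}

```text
time_s: 1.4
position: [0.493, 0.1776, 0.2312]
tool_rot: [[1.0, -0.0, -0.004], [0.004, 0.0, 1.0], [-0.0, -1.0, 0.0]]
ft_force: [0.6, 1.1, 0.5]
grip_width: 0.0852
```

Call:
jog_arm:
  rows:
    - {"hand":1,"dx":2.54,"dy":0,"dz":-2.83,"ax":0,"ay":0,"az":0}
    - {"hand":1,"dx":2.54,"dy":0,"dz":-2.83,"ax":0,"ay":0,"az":0}
    - {"hand":1,"dx":2.2,"dy":0,"dz":-2.6,"ax":0,"ay":0,"az":0}
    - {"hand":1,"dx":0,"dy":0,"dz":0,"ax":0,"ay":0,"az":0}
    - {"hand":1,"dx":0,"dy":0,"dz":0,"ax":0,"ay":0,"az":0}

```text
time_s: 1.82
position: [0.5659, 0.0957, 0.2305]
tool_rot: [[1.0, -0.001, -0.002], [0.002, 0.0, 1.0], [-0.001, -1.0, 0.0]]
ft_force: [0.4, 0.3, -0.8]
grip_width: 0.0852
```

```bash
python3 - <<'E'
from h import *
s=status.observe();print(s["time_s"],s["position"],np.round(s["tool_rot"],4).tolist(),s["ft_force"],s["wrist_torque"])
im=imaging.get_image("wrist"); cv2.imwrite("pics/w1.png",im[:,:,::-1])
np.savez("w1.npz",p=s["position"],R=s["tool_rot"])
# undistort to an overhead map at z=.127
C=imaging.camera_model("wrist");T=C["tool_from_camera"];f=C["K"][0,0];cx,cy=C["K"][0,2],C["K"][1,2]
def ortho(z):
    xs=np.linspace(.70,.46,600);ys=np.linspace(.2125,-.0275,600)
    Y,X=np.meshgrid(ys,xs);P=np.stack([X,Y,np.full_like(X,z)],-1)
    Pt=(P-s["position"])@np.array(s["tool_rot"]);Pc=(Pt-T[:3,3])@T[:3,:3]
    r=np.linalg.norm(Pc[...,:2],axis=-1);th=np.arctan2(r,Pc[...,2])
    return cv2.remap(im,(cx+f*th*Pc[...,0]/r).astype('f4'),(cy+f*th*Pc[...,1]/r).astype('f4'),cv2.INTER_CUBIC)[:,:,::-1]
for z in(127,91,77):cv2.imwrite(f"pics/o{z}.png",ortho(z/1000))
E
```

```text
1.8167 [0.56586293 0.09568952 0.2304803 ] [[1.0, -0.0014, -0.0017], [0.0017, 0.0001, 1.0], [-0.0014, -1.0, 0.0001]] [ 0.40414983  0.29744286 -0.7590198 ] [ 0.04610092 -0.00240607 -0.0327522 ]
```

View pics/w1.png

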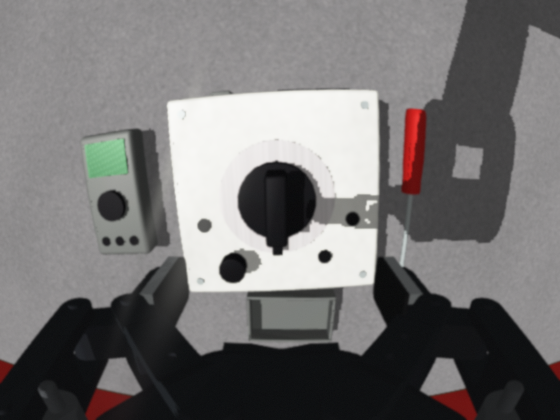

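View pics/o127.png

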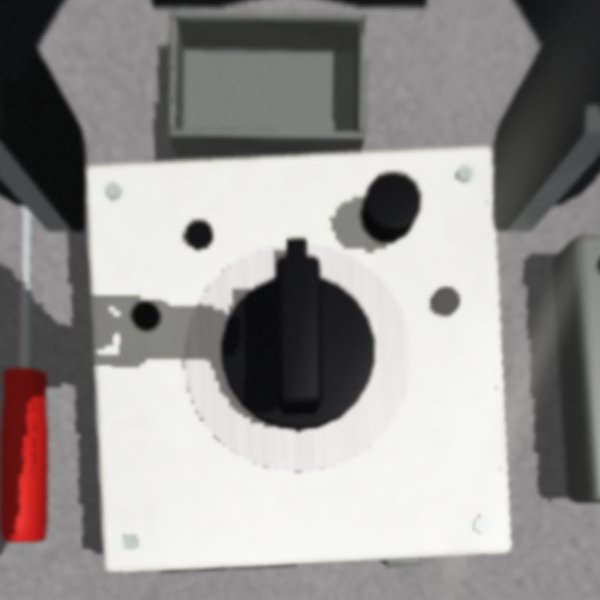

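View pics/o77.png

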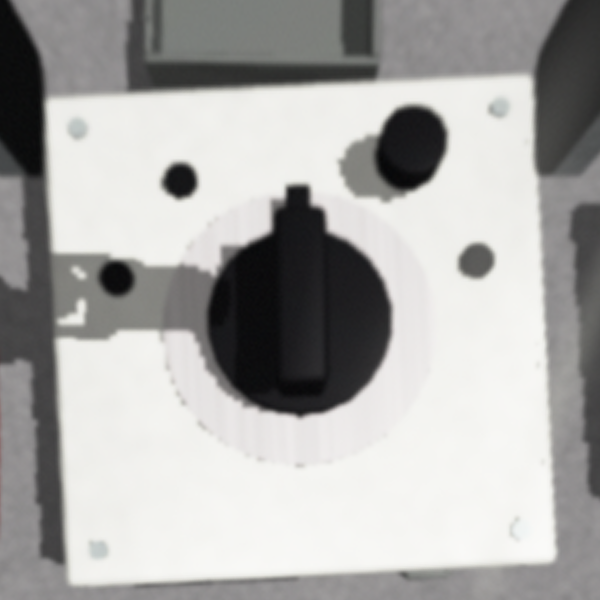

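Call:
jog_arm:
  rows:
    - {"hand":1,"dx":0,"dy":3,"dz":0,"ax":0,"ay":0,"az":0}
    - {"hand":1,"dx":0,"dy":3,"dz":0,"ax":0,"ay":0,"az":0}
    - {"hand":1,"dx":0,"dy":3,"dz":0,"ax":0,"ay":-0.7,"az":0}
    - {"hand":0.6,"dx":0,"dy":0,"dz":0,"ax":0,"ay":0,"az":0}
    - {"hand":0.6,"dx":0,"dy":0,"dz":0,"ax":0,"ay":0,"az":0}

```text
time_s: 2.28
position: [0.5644, 0.098, 0.1413]
tool_rot: [[1.0, -0.002, -0.018], [0.018, 0.0, 1.0], [-0.002, -1.0, 0.0]]
ft_force: [0.8, 0.1, 0.1]
grip_width: 0.0638
```

```bash
python3 - <<'E'
from h import *
s=status.observe();print(s["time_s"],s["position"],np.round(s["tool_rot"],4).tolist(),s["ft_force"],s["wrist_torque"],s["grip_width"])
E
```

```text
2.2833 [0.56442962 0.09799457 0.14129693] [[0.9998, -0.0023, -0.0175], [0.0175, 0.0002, 0.9998], [-0.0023, -1.0, 0.0002]] [0.76830231 0.12927494 0.11816949] [ 0.07122459 -0.01876201  0.00172332] 0.06380564631270515
```

Call:
jog_arm:
  rows:
    - {"hand":0.6,"dx":0.2,"dy":0,"dz":-0.55,"ax":0,"ay":0,"az":0}
    - {"hand":0.6,"dx":0,"dy":2,"dz":0,"ax":0,"ay":0,"az":0}
    - {"hand":0.6,"dx":0,"dy":2,"dz":0,"ax":0,"ay":0,"az":0}
    - {"hand":0.4,"dx":0,"dy":0,"dz":0,"ax":0,"ay":0,"az":0}
    - {"hand":0.4,"dx":0,"dy":0,"dz":0,"ax":0,"ay":0,"az":0}

```text
time_s: 2.7
position: [0.5679, 0.0915, 0.1028]
tool_rot: [[1.0, 0.001, -0.016], [0.016, -0.0, 1.0], [0.001, -1.0, -0.0]]
ft_force: [0.0, 0.5, -0.1]
grip_width: 0.0345
```

```bash
python3 - <<'E'
from h import *
s=status.observe();print(s["time_s"],s["position"],np.round(s["tool_rot"],4).tolist(),s["ft_force"],s["wrist_torque"],s["grip_width"])
im=imaging.get_image("wrist"); cv2.imwrite("pics/w2.png",im[:,:,::-1])
E
```

```text
2.7 [0.56791886 0.09148762 0.1027604 ] [[0.9999, 0.0013, -0.0165], [0.0165, -0.0001, 0.9999], [0.0013, -1.0, -0.0001]] [ 0.01803268  0.535959   -0.06089555] [ 0.03692473 -0.04487284 -0.00454905] 0.034471684478092
```

View pics/w2.png

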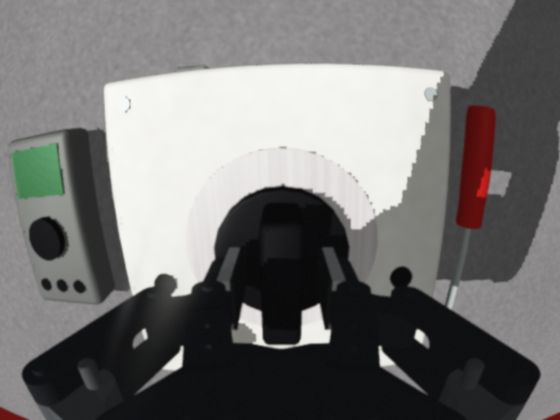

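The bar at column 282 is centred between the two fingers, so I'll close.

Call:
jog_arm:
  rows:
    - {"hand":0.3,"dx":-0.1,"dy":0.2,"dz":0.1,"ax":0,"ay":0,"az":0}
    - {"hand":0.2,"dx":0,"dy":0,"dz":0,"ax":0,"ay":0,"az":0}
    - {"hand":0.1,"dx":0,"dy":0,"dz":0,"ax":0,"ay":0,"az":0}
    - {"hand":0,"dx":0,"dy":0,"dz":0,"ax":0,"ay":0,"az":0}
    - {"hand":0,"dx":0,"dy":0,"dz":0,"ax":0,"ay":0,"az":0}
  newtons: 35

```text
time_s: 3.17
position: [0.567, 0.092, 0.1009]
tool_rot: [[1.0, 0.002, -0.016], [0.016, -0.001, 1.0], [0.002, -1.0, -0.001]]
ft_force: [-1.1, -4.0, 6.4]
grip_width: 0.0174
```

```bash
cat > st.py <<'E'
from h import *
s=status.observe();R=np.array(s["tool_rot"]);print("t",s["time_s"],"p",np.round(s["position"],4),"barang",round(np.degrees(np.arctan2(R[1,0],R[0,0])),2),"tilt",np.round(R[2],3),"F",np.round(s["ft_force"],2),"M",np.round(s["wrist_torque"],3),"w",round(s["grip_width"],4))
E
python3 st.py
```

```text
t 3.1667 p [0.567  0.092  0.1009] barang 0.94 tilt [ 0.002 -1.    -0.001] F [-1.15 -3.99  6.37] M [-0.566  0.29   0.013] w 0.0174
```

Call:
jog_arm:
  rows:
    - {"hand":0,"dx":0,"dy":-0.15,"dz":-0.05,"ax":0,"ay":0,"az":0}
    - {"hand":0,"dx":0,"dy":-0.15,"dz":0,"ax":0,"ay":0,"az":0}
    - {"hand":0,"dx":0,"dy":-0.1,"dz":0,"ax":0,"ay":0,"az":0}
    - {"hand":0,"dx":0,"dy":-0.1,"dz":0,"ax":0,"ay":0,"az":0}
    - {"hand":0,"dx":0,"dy":0,"dz":0,"ax":0,"ay":0,"az":0}

```text
time_s: 3.58
position: [0.5668, 0.0919, 0.1042]
tool_rot: [[1.0, 0.001, -0.016], [0.016, -0.0, 1.0], [0.001, -1.0, -0.0]]
ft_force: [4.8, -1.6, -8.7]
grip_width: 0.0175
```

```bash
python3 st.py
```

```text
t 3.5833 p [0.5668 0.0919 0.1042] barang 0.94 tilt [ 0.001 -1.    -0.   ] F [ 4.81 -1.62 -8.71] M [-0.193 -0.998  0.042] w 0.0175
```

Call:
jog_arm:
  rows:
    - {"hand":0,"dx":0,"dy":-0.15,"dz":0,"ax":0,"ay":0,"az":0}
    - {"hand":0,"dx":0,"dy":-0.15,"dz":0,"ax":0,"ay":0,"az":0}
    - {"hand":0,"dx":0,"dy":-0.1,"dz":0,"ax":0,"ay":0,"az":0}
    - {"hand":0,"dx":0,"dy":-0.1,"dz":0,"ax":0,"ay":0,"az":0}
    - {"hand":0,"dx":0,"dy":0,"dz":0,"ax":0,"ay":0,"az":0}

```text
time_s: 4.0
position: [0.5668, 0.092, 0.109]
tool_rot: [[1.0, 0.001, -0.016], [0.016, -0.0, 1.0], [0.001, -1.0, -0.0]]
ft_force: [5.3, -1.1, -9.3]
grip_width: 0.0173
```

```bash
python3 st.py
```

```text
t 4.0 p [0.5668 0.092  0.109 ] barang 0.94 tilt [ 0.001 -1.    -0.   ] F [ 5.34 -1.08 -9.34] M [-0.175 -1.121 -0.009] w 0.0173
```

Call:
jog_arm:
  rows:
    - {"hand":0,"dx":0,"dy":-0.1,"dz":0,"ax":0,"ay":0,"az":0}
    - {"hand":0,"dx":0,"dy":-0.1,"dz":0,"ax":0,"ay":0,"az":0}
    - {"hand":0,"dx":0,"dy":0,"dz":0,"ax":0,"ay":0,"az":0}
    - {"hand":0,"dx":0,"dy":0,"dz":0,"ax":0,"ay":0,"az":0}
    - {"hand":0,"dx":0,"dy":0,"dz":0,"ax":0,"ay":0,"az":0}

```text
time_s: 4.42
position: [0.5668, 0.092, 0.1108]
tool_rot: [[1.0, 0.0, -0.016], [0.016, -0.0, 1.0], [0.0, -1.0, -0.0]]
ft_force: [6.1, -2.8, -10.4]
grip_width: 0.0175
```

```bash
python3 st.py; python3 - <<'E'
from h import *
im=imaging.get_image("wrist"); cv2.imwrite("pics/w3.png",im[:,:,::-1])
im=imaging.get_image("scene"); cv2.imwrite("pics/s3.png",cv2.resize(im[120:270,220:390,::-1],None,fx=4,fy=4,interpolation=cv2.INTER_CUBIC))
E
```

```text
t 4.4167 p [0.5668 0.092  0.1108] barang 0.94 tilt [ 0. -1. -0.] F [  6.12  -2.79 -10.41] M [-0.262 -1.123  0.021] w 0.0175
```

View pics/w3.png

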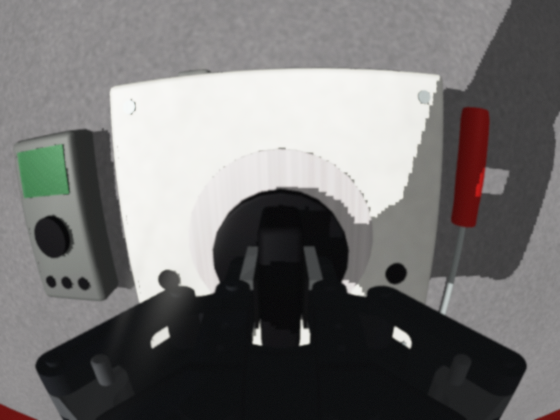

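View pics/s3.png

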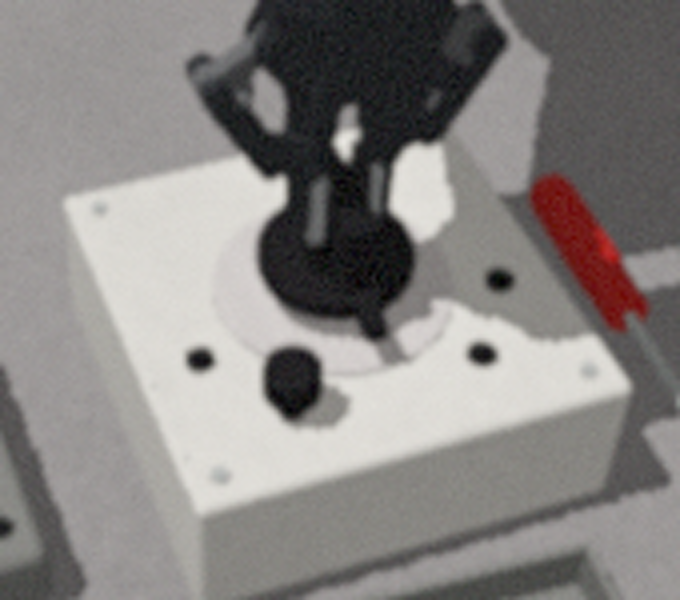

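The knob is visibly lifted, with about 9.9 mm of tool travel and roughly 10 N of spring force. Next is a gentle test turn clockwise.

Call:
jog_arm:
  rows:
    - {"hand":0,"dx":0,"dy":0,"dz":0,"ax":0,"ay":1,"az":0}
    - {"hand":0,"dx":0,"dy":0,"dz":0,"ax":0,"ay":1.5,"az":0}
    - {"hand":0,"dx":0,"dy":0,"dz":0,"ax":0,"ay":1.5,"az":0}
    - {"hand":0,"dx":0,"dy":0,"dz":0,"ax":0,"ay":1,"az":0}
    - {"hand":0,"dx":0,"dy":0,"dz":0,"ax":0,"ay":0,"az":0}

```text
time_s: 4.93
position: [0.5668, 0.0922, 0.1108]
tool_rot: [[0.997, 0.001, 0.072], [-0.072, 0.0, 0.997], [0.0, -1.0, 0.0]]
ft_force: [6.2, -0.7, -10.2]
grip_width: 0.0174
```

```bash
python3 st.py
```

```text
t 4.9333 p [0.5668 0.0922 0.1108] barang -4.12 tilt [ 0. -1.  0.] F [  6.19  -0.74 -10.18] M [ 0.011 -1.095 -0.004] w 0.0174
```

Call:
jog_arm:
  rows:
    - {"hand":0,"dx":0,"dy":0,"dz":0,"ax":0,"ay":2,"az":0}
    - {"hand":0,"dx":0,"dy":0,"dz":0,"ax":0,"ay":2,"az":0}
    - {"hand":0,"dx":0,"dy":0,"dz":0,"ax":0,"ay":2,"az":0}
    - {"hand":0,"dx":0,"dy":0,"dz":0,"ax":0,"ay":1,"az":0}
    - {"hand":0,"dx":0,"dy":0,"dz":0,"ax":0,"ay":0,"az":0}

```text
time_s: 5.35
position: [0.5668, 0.0924, 0.1108]
tool_rot: [[0.981, 0.001, 0.193], [-0.193, 0.001, 0.981], [0.001, -1.0, 0.001]]
ft_force: [6.8, 0.4, -10.7]
grip_width: 0.0176
```

```bash
python3 st.py
```

```text
t 5.35 p [0.5668 0.0924 0.1108] barang -11.12 tilt [ 0.001 -1.     0.001] F [  6.78   0.4  -10.73] M [ 0.248 -1.167 -0.045] w 0.0176
```

Call:
jog_arm:
  rows:
    - {"hand":0,"dx":0,"dy":0,"dz":0,"ax":0,"ay":2,"az":0}
    - {"hand":0,"dx":0,"dy":0,"dz":0,"ax":0,"ay":2.5,"az":0}
    - {"hand":0,"dx":0,"dy":0,"dz":0,"ax":0,"ay":2.5,"az":0}
    - {"hand":0,"dx":0,"dy":0,"dz":0,"ax":0,"ay":2,"az":0}
    - {"hand":0,"dx":0,"dy":0,"dz":0,"ax":0,"ay":0,"az":0}

```text
time_s: 5.77
position: [0.5669, 0.0928, 0.1108]
tool_rot: [[0.939, 0.001, 0.345], [-0.345, 0.001, 0.939], [0.0, -1.0, 0.002]]
ft_force: [7.6, 2.3, -10.3]
grip_width: 0.0178
```

```bash
python3 st.py
```

```text
t 5.7667 p [0.5669 0.0928 0.1108] barang -20.16 tilt [ 0.    -1.     0.002] F [  7.56   2.34 -10.25] M [ 0.481 -1.322 -0.009] w 0.0178
```

Call:
jog_arm:
  rows:
    - {"hand":0.23,"dx":0,"dy":0,"dz":0,"ax":0,"ay":0,"az":0}
    - {"hand":0.23,"dx":0,"dy":0,"dz":0,"ax":0,"ay":0,"az":0}
    - {"hand":0.23,"dx":0,"dy":0,"dz":0,"ax":0,"ay":0,"az":0}
    - {"hand":0.23,"dx":0,"dy":0,"dz":0,"ax":0,"ay":0,"az":0}
    - {"hand":0.23,"dx":0,"dy":0,"dz":0,"ax":0,"ay":0,"az":0}

```text
time_s: 6.18
position: [0.5663, 0.0921, 0.1116]
tool_rot: [[0.939, 0.0, 0.343], [-0.343, 0.0, 0.939], [0.0, -1.0, 0.0]]
ft_force: [-0.4, 0.9, -0.2]
grip_width: 0.0197
```

```bash
python3 st.py; cat > look.py <<'E'
from h import *
import sys
n=sys.argv[1]
a=imaging.get_image("wrist")[:,:,::-1]
b=imaging.get_image("scene")[150:225,260:350,::-1]
b=cv2.resize(b,None,fx=4,fy=4,interpolation=cv2.INTER_CUBIC)
b=np.clip(b.astype(float)*1.6,0,255).astype('u1')
o=np.zeros((420,360+360,3),'u1');o[:300,:360]=b;o[:, 360:]=a[:,100:460]
cv2.imwrite(f"pics/{n}.png",o)
E
python3 look.py l1
```

```text
t 6.1833 p [0.5663 0.0921 0.1116] barang -20.05 tilt [ 0. -1.  0.] F [-0.37  0.86 -0.24] M [ 0.005 -0.    -0.043] w 0.0197
```

View pics/l1.png

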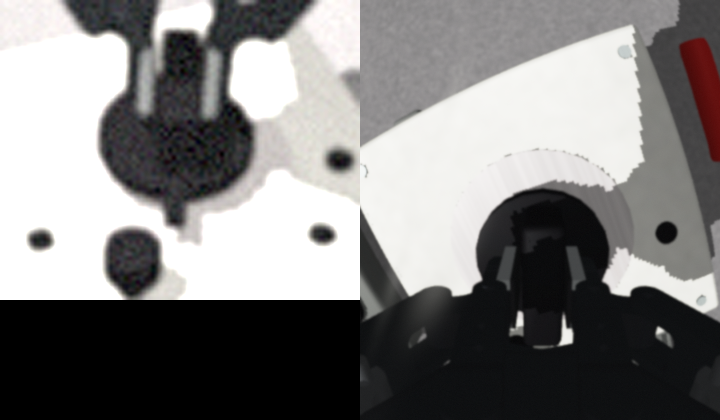

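Released onto the ring: Fz is about 0 and the skirt is still raised. I'll take up the slack, then step slowly.

Call:
jog_arm:
  rows:
    - {"hand":0.23,"dx":0,"dy":0,"dz":0,"ax":0,"ay":0.8,"az":0}
    - {"hand":0.23,"dx":0,"dy":0,"dz":0,"ax":0,"ay":0.8,"az":0}
    - {"hand":0.23,"dx":0,"dy":0,"dz":0,"ax":0,"ay":0.8,"az":0}
    - {"hand":0.23,"dx":0,"dy":0,"dz":0,"ax":0,"ay":0.6,"az":0}
    - {"hand":0.23,"dx":0,"dy":0,"dz":0,"ax":0,"ay":0,"az":0}
  newtons: 20

```text
time_s: 6.7
position: [0.5663, 0.0924, 0.1114]
tool_rot: [[0.92, -0.0, 0.392], [-0.392, 0.001, 0.92], [-0.0, -1.0, 0.0]]
ft_force: [-0.6, 3.5, 1.3]
grip_width: 0.0199
```

```bash
python3 st.py
```

```text
t 6.7 p [0.5663 0.0924 0.1114] barang -23.1 tilt [-0. -1.  0.] F [-0.56  3.49  1.28] M [0.538 0.114 0.041] w 0.0199
```

Call:
jog_arm:
  rows:
    - {"hand":0.23,"dx":0,"dy":0,"dz":0,"ax":0,"ay":0.5,"az":0}
    - {"hand":0.23,"dx":0,"dy":0,"dz":0,"ax":0,"ay":0.5,"az":0}
    - {"hand":0.23,"dx":0,"dy":0,"dz":0,"ax":0,"ay":0,"az":0}
    - {"hand":0.23,"dx":0,"dy":0,"dz":0,"ax":0,"ay":0,"az":0}
    - {"hand":0.23,"dx":0,"dy":0,"dz":0,"ax":0,"ay":0,"az":0}

```text
time_s: 7.12
position: [0.5663, 0.0924, 0.1114]
tool_rot: [[0.913, -0.0, 0.408], [-0.408, 0.001, 0.913], [-0.0, -1.0, 0.0]]
ft_force: [-1.6, 4.7, 0.8]
grip_width: 0.0194
```

```bash
python3 st.py;python3 look.py l2
```

```text
t 7.1167 p [0.5663 0.0924 0.1114] barang -24.06 tilt [-0. -1.  0.] F [-1.59  4.68  0.77] M [0.79  0.161 0.065] w 0.0194
```

View pics/l2.png

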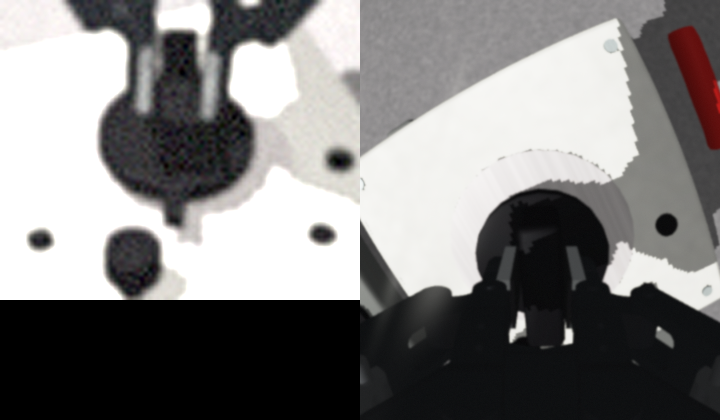

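Call:
jog_arm:
  rows:
    - {"hand":0.23,"dx":0,"dy":0,"dz":0.04,"ax":0,"ay":0.5,"az":0}
    - {"hand":0.23,"dx":0,"dy":0,"dz":0,"ax":0,"ay":0.5,"az":0}
    - {"hand":0.23,"dx":0,"dy":0,"dz":0,"ax":0,"ay":0,"az":0}
    - {"hand":0.23,"dx":0,"dy":0,"dz":0,"ax":0,"ay":0,"az":0}
    - {"hand":0.23,"dx":0,"dy":0,"dz":0,"ax":0,"ay":0,"az":0}

```text
time_s: 7.63
position: [0.5665, 0.0925, 0.1113]
tool_rot: [[0.906, -0.0, 0.423], [-0.423, 0.0, 0.906], [-0.0, -1.0, 0.0]]
ft_force: [-1.3, 4.5, 1.3]
grip_width: 0.0197
```

```bash
python3 st.py
```

```text
t 7.6333 p [0.5665 0.0925 0.1113] barang -25.05 tilt [-0. -1.  0.] F [-1.29  4.53  1.27] M [0.805 0.168 0.095] w 0.0197
```

Call:
jog_arm:
  rows:
    - {"hand":0.23,"dx":0,"dy":0,"dz":0,"ax":0,"ay":0.5,"az":0}
    - {"hand":0.23,"dx":0,"dy":0,"dz":0,"ax":0,"ay":0.5,"az":0}
    - {"hand":0.23,"dx":0,"dy":0,"dz":0,"ax":0,"ay":0,"az":0}
    - {"hand":0.23,"dx":0,"dy":0,"dz":0,"ax":0,"ay":0,"az":0}
    - {"hand":0.23,"dx":0,"dy":0,"dz":0,"ax":0,"ay":0,"az":0}

```text
time_s: 8.05
position: [0.5664, 0.0925, 0.1113]
tool_rot: [[0.898, -0.0, 0.439], [-0.439, 0.0, 0.898], [-0.0, -1.0, 0.0]]
ft_force: [-1.7, 5.0, 2.5]
grip_width: 0.0198
```

```bash
python3 st.py;python3 look.py l3
```

```text
t 8.05 p [0.5664 0.0925 0.1113] barang -26.06 tilt [-0. -1.  0.] F [-1.66  4.99  2.48] M [0.843 0.239 0.162] w 0.0198
```

View pics/l3.png

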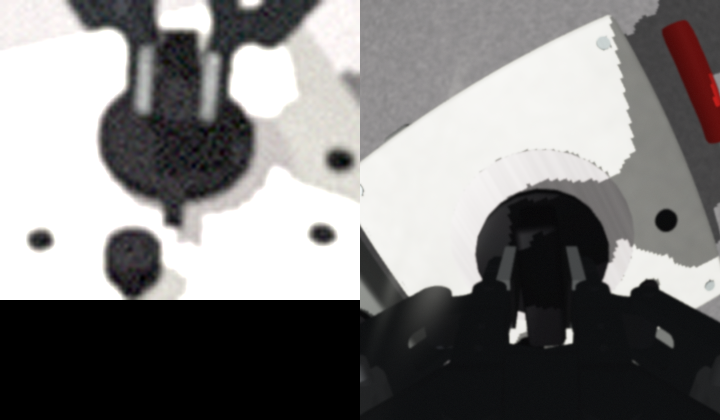

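```bash
python3 - <<'E'
from h import *
for h in (0,.008,.010):
    c=[w2pix("scene",[.5668+.036*np.cos(a),.0923+.036*np.sin(a),.091+h]) for a in np.linspace(0,6.28,200)]
    c=np.array(c);print(h,"left",c[c[:,0].argmin()],"right",c[c[:,0].argmax()],"bot",c[:,1].max(), "in crop", (c[c[:,0].argmin()]-[260,150])*4,(c[:,1].max()-150)*4)
b=cv2.imread("pics/scene0.png")[150:225,260:350]
b=cv2.resize(b,None,fx=4,fy=4,interpolation=cv2.INTER_CUBIC)
b=np.clip(b.astype(float)*1.6,0,255).astype('u1')
o=np.hstack([b,cv2.imread("pics/l3.png")[:300,:360]]);cv2.imwrite("pics/cmp.png",o)
E
```

```text
0 left [282.94822109 183.59705384] right [323.20365213 184.70064503] bot 198.23649984934136 in crop [ 91.79288436 134.38821536] 192.94599939736543
0.008 left [283.02624514 180.38075618] right [323.62662782 181.48678471] bot 195.03671342784565 in crop [ 92.10498056 121.52302473] 180.14685371138262
0.01 left [283.04595998 179.56807365] right [323.73350628 180.67469923] bot 194.2279013537117 in crop [ 92.18383991 118.27229458] 176.9116054148468
```

View pics/cmp.png

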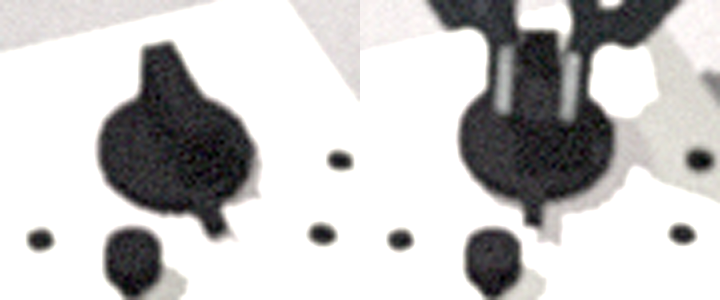

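The skirt is about 12 px higher in the crop than at home, so the knob is still on the ring. Continuing.

Call:
jog_arm:
  rows:
    - {"hand":0.23,"dx":0,"dy":0,"dz":0.03,"ax":0,"ay":0.5,"az":0}
    - {"hand":0.23,"dx":0,"dy":0,"dz":0,"ax":0,"ay":0.5,"az":0}
    - {"hand":0.23,"dx":0,"dy":0,"dz":0,"ax":0,"ay":0,"az":0}
    - {"hand":0.23,"dx":0,"dy":0,"dz":0,"ax":0,"ay":0,"az":0}
    - {"hand":0.23,"dx":0,"dy":0,"dz":0,"ax":0,"ay":0,"az":0}

```text
time_s: 8.57
position: [0.5665, 0.0926, 0.1113]
tool_rot: [[0.891, -0.0, 0.455], [-0.455, -0.0, 0.891], [-0.0, -1.0, -0.0]]
ft_force: [-3.3, 2.8, 2.0]
grip_width: 0.0198
```

```bash
python3 st.py
```

```text
t 8.5667 p [0.5665 0.0926 0.1113] barang -27.05 tilt [-0. -1. -0.] F [-3.34  2.82  1.98] M [0.482 0.403 0.27 ] w 0.0198
```

Call:
jog_arm:
  rows:
    - {"hand":0.23,"dx":0,"dy":0,"dz":0,"ax":0,"ay":0.5,"az":0}
    - {"hand":0.23,"dx":0,"dy":0,"dz":0,"ax":0,"ay":0.5,"az":0}
    - {"hand":0.23,"dx":0,"dy":0,"dz":0,"ax":0,"ay":0,"az":0}
    - {"hand":0.23,"dx":0,"dy":0,"dz":0,"ax":0,"ay":0,"az":0}
    - {"hand":0.23,"dx":0,"dy":0,"dz":0,"ax":0,"ay":0,"az":0}

```text
time_s: 8.98
position: [0.5666, 0.0927, 0.1112]
tool_rot: [[0.883, -0.0, 0.47], [-0.47, -0.0, 0.883], [-0.0, -1.0, -0.0]]
ft_force: [-3.5, 3.4, 1.0]
grip_width: 0.0198
```

```bash
python3 st.py;python3 look.py l4
```

```text
t 8.9833 p [0.5666 0.0927 0.1112] barang -28.05 tilt [-0. -1. -0.] F [-3.55  3.44  0.98] M [0.512 0.492 0.16 ] w 0.0198
```

View pics/l4.png

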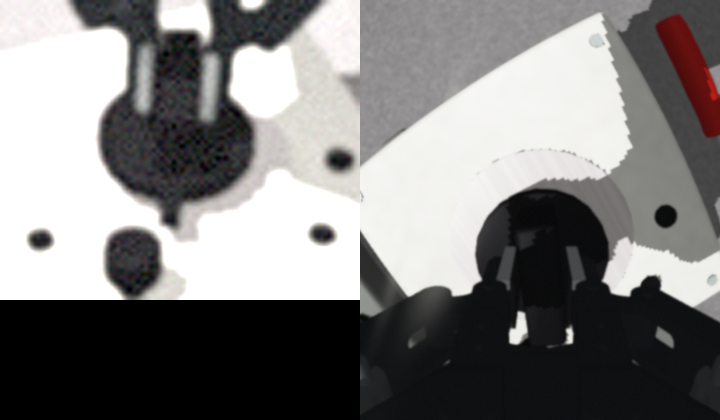

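Call:
jog_arm:
  rows:
    - {"hand":0.23,"dx":0,"dy":0,"dz":0.03,"ax":0,"ay":0.5,"az":0}
    - {"hand":0.23,"dx":0,"dy":0,"dz":0,"ax":0,"ay":0.5,"az":0}
    - {"hand":0.23,"dx":0,"dy":0,"dz":0,"ax":0,"ay":0,"az":0}
    - {"hand":0.23,"dx":0,"dy":0,"dz":0,"ax":0,"ay":0,"az":0}
    - {"hand":0.23,"dx":0,"dy":0,"dz":0,"ax":0,"ay":0,"az":0}

```text
time_s: 9.5
position: [0.5667, 0.0928, 0.1113]
tool_rot: [[0.874, -0.0, 0.486], [-0.486, -0.0, 0.874], [-0.0, -1.0, -0.0]]
ft_force: [-4.6, 1.9, 1.2]
grip_width: 0.0199
```

```bash
python3 st.py; python3 - <<'E'
from h import *
for h in(0,.008):
  for a in(0,-20,-25,-30,-35,-40,-45):
    r=np.radians(a);print(h,a,np.round((w2pix("scene",[.5668+.052*np.cos(r),.0923+.052*np.sin(r),.085+h])-[260,150])*4,1))
E
```

```text
t 9.5 p [0.5667 0.0928 0.1113] barang -29.05 tilt [-0. -1. -0.] F [-4.61  1.86  1.19] M [0.229 0.719 0.203] w 0.0199
0 0 [212.2 225.9]
0 -20 [170.7 229.6]
0 -25 [160.2 228.8]
0 -30 [149.7 227.4]
0 -35 [139.4 225.3]
0 -40 [129.4 222.5]
0 -45 [119.8 219.1]
0.008 0 [213.6 213.3]
0.008 -20 [171.8 217. ]
0.008 -25 [161.1 216.2]
0.008 -30 [150.5 214.8]
0.008 -35 [140.2 212.7]
0.008 -40 [130.1 209.9]
0.008 -45 [120.4 206.5]
```

Call:
jog_arm:
  rows:
    - {"hand":0.23,"dx":0,"dy":0,"dz":0,"ax":0,"ay":0.5,"az":0}
    - {"hand":0.23,"dx":0,"dy":0,"dz":0,"ax":0,"ay":0.5,"az":0}
    - {"hand":0.23,"dx":0,"dy":0,"dz":0,"ax":0,"ay":0,"az":0}
    - {"hand":0.23,"dx":0,"dy":0,"dz":0,"ax":0,"ay":0,"az":0}
    - {"hand":0.23,"dx":0,"dy":0,"dz":0,"ax":0,"ay":0,"az":0}

```text
time_s: 9.92
position: [0.5667, 0.0929, 0.1112]
tool_rot: [[0.865, -0.0, 0.501], [-0.501, -0.0, 0.865], [-0.0, -1.0, -0.0]]
ft_force: [-4.6, 1.4, 0.7]
grip_width: 0.0196
```

```bash
python3 st.py;python3 look.py l5
```

```text
t 9.9167 p [0.5667 0.0929 0.1112] barang -30.08 tilt [-0. -1. -0.] F [-4.58  1.41  0.66] M [0.321 0.741 0.13 ] w 0.0196
```

View pics/l5.png

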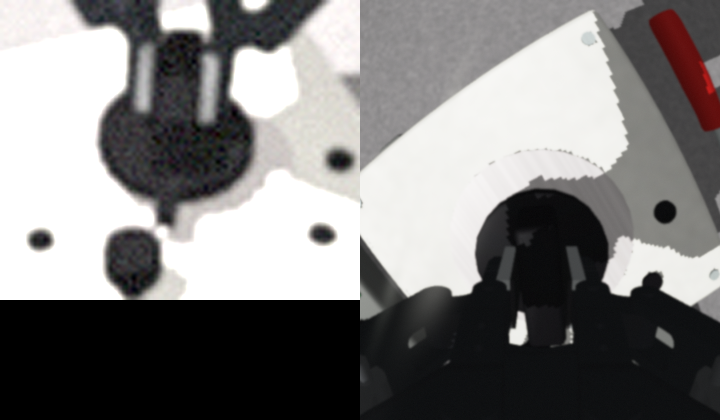

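Call:
jog_arm:
  rows:
    - {"hand":0.23,"dx":-0.04,"dy":0,"dz":0,"ax":0,"ay":0.5,"az":0}
    - {"hand":0.23,"dx":0,"dy":0,"dz":0,"ax":0,"ay":0.5,"az":0}
    - {"hand":0.23,"dx":0,"dy":0,"dz":0,"ax":0,"ay":0,"az":0}
    - {"hand":0.23,"dx":0,"dy":0,"dz":0,"ax":0,"ay":0,"az":0}
    - {"hand":0.23,"dx":0,"dy":0,"dz":0,"ax":0,"ay":0,"az":0}

```text
time_s: 10.43
position: [0.5667, 0.0931, 0.1113]
tool_rot: [[0.857, 0.0, 0.516], [-0.516, -0.0, 0.857], [0.0, -1.0, 0.0]]
ft_force: [-1.8, 1.4, -1.3]
grip_width: 0.02
```

```bash
python3 st.py
```

```text
t 10.4333 p [0.5667 0.0931 0.1113] barang -31.07 tilt [ 0. -1.  0.] F [-1.84  1.37 -1.28] M [0.116 0.313 0.123] w 0.02
```

Call:
jog_arm:
  rows:
    - {"hand":0.23,"dx":0,"dy":0,"dz":0,"ax":0,"ay":0.5,"az":0}
    - {"hand":0.23,"dx":0,"dy":0,"dz":0,"ax":0,"ay":0.5,"az":0}
    - {"hand":0.23,"dx":0,"dy":0,"dz":0,"ax":0,"ay":0,"az":0}
    - {"hand":0.23,"dx":0,"dy":0,"dz":0,"ax":0,"ay":0,"az":0}
    - {"hand":0.23,"dx":0,"dy":0,"dz":0,"ax":0,"ay":0,"az":0}

```text
time_s: 10.85
position: [0.5666, 0.0931, 0.1113]
tool_rot: [[0.848, 0.0, 0.531], [-0.531, -0.0, 0.848], [0.0, -1.0, 0.0]]
ft_force: [-1.3, 0.1, -2.4]
grip_width: 0.0194
```

```bash
python3 st.py;python3 look.py l6
```

```text
t 10.85 p [0.5666 0.0931 0.1113] barang -32.06 tilt [ 0. -1.  0.] F [-1.3   0.09 -2.44] M [0.136 0.129 0.069] w 0.0194
```

View pics/l6.png

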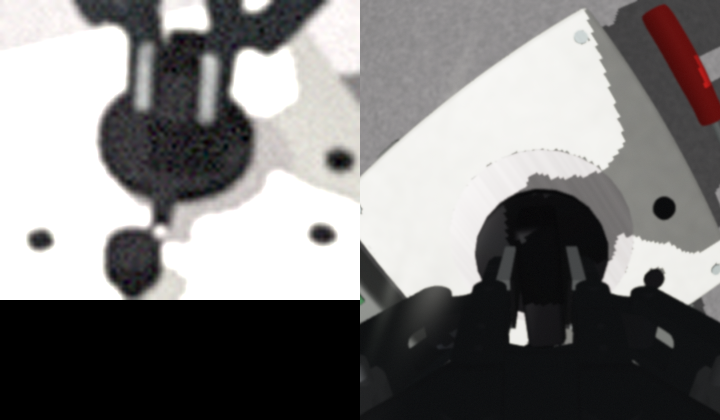

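Call:
jog_arm:
  rows:
    - {"hand":0.27,"dx":0,"dy":0,"dz":0,"ax":0,"ay":0,"az":0}
    - {"hand":0.27,"dx":0,"dy":0,"dz":0,"ax":0,"ay":0,"az":0}
    - {"hand":0.27,"dx":0,"dy":0,"dz":0,"ax":0,"ay":0,"az":0}
    - {"hand":0.27,"dx":0,"dy":0,"dz":0,"ax":0,"ay":0,"az":0}
    - {"hand":0.27,"dx":0,"dy":0,"dz":0,"ax":0,"ay":0,"az":0}

```text
time_s: 11.37
position: [0.5666, 0.0931, 0.1114]
tool_rot: [[0.847, 0.0, 0.531], [-0.531, -0.0, 0.847], [0.0, -1.0, 0.0]]
ft_force: [0.3, 0.8, 0.3]
grip_width: 0.0231
```

```bash
python3 st.py;python3 look.py l7
```

```text
t 11.3667 p [0.5666 0.0931 0.1114] barang -32.06 tilt [ 0. -1.  0.] F [0.33 0.79 0.28] M [-0.006 -0.044  0.018] w 0.0231
```

View pics/l7.png

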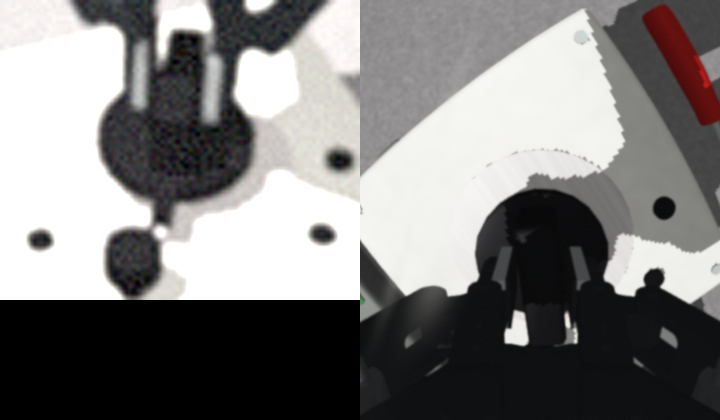

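Call:
jog_arm:
  rows:
    - {"hand":0.23,"dx":0,"dy":0,"dz":0,"ax":0,"ay":0,"az":0}
    - {"hand":0.23,"dx":0,"dy":0,"dz":0,"ax":0,"ay":0,"az":0}
    - {"hand":0.23,"dx":0,"dy":0,"dz":0,"ax":0,"ay":0.5,"az":0}
    - {"hand":0.23,"dx":0,"dy":0,"dz":0,"ax":0,"ay":0.5,"az":0}
    - {"hand":0.23,"dx":0,"dy":0,"dz":0,"ax":0,"ay":0,"az":0}

```text
time_s: 11.88
position: [0.5665, 0.0931, 0.1114]
tool_rot: [[0.838, 0.0, 0.546], [-0.546, -0.0, 0.838], [0.0, -1.0, 0.0]]
ft_force: [-0.5, -0.2, 0.4]
grip_width: 0.0194
```

```bash
python3 st.py
```

```text
t 11.8833 p [0.5665 0.0931 0.1114] barang -33.09 tilt [ 0. -1.  0.] F [-0.45 -0.23  0.42] M [-0.002 -0.063  0.225] w 0.0194
```

Call:
jog_arm:
  rows:
    - {"hand":0.23,"dx":0,"dy":0,"dz":0,"ax":0,"ay":0.5,"az":0}
    - {"hand":0.23,"dx":0,"dy":0,"dz":0,"ax":0,"ay":0.5,"az":0}
    - {"hand":0.23,"dx":0,"dy":0,"dz":0,"ax":0,"ay":0,"az":0}
    - {"hand":0.23,"dx":0,"dy":0,"dz":0,"ax":0,"ay":0,"az":0}
    - {"hand":0.23,"dx":0,"dy":0,"dz":0,"ax":0,"ay":0,"az":0}

```text
time_s: 12.3
position: [0.5665, 0.0932, 0.1113]
tool_rot: [[0.829, 0.0, 0.56], [-0.56, 0.0, 0.829], [0.0, -1.0, 0.0]]
ft_force: [0.1, -0.2, 0.8]
grip_width: 0.0199
```

```bash
python3 st.py;python3 look.py l8
```

```text
t 12.3 p [0.5665 0.0932 0.1113] barang -34.05 tilt [ 0. -1.  0.] F [ 0.1  -0.18  0.78] M [ 0.111 -0.134  0.209] w 0.0199
```

View pics/l8.png

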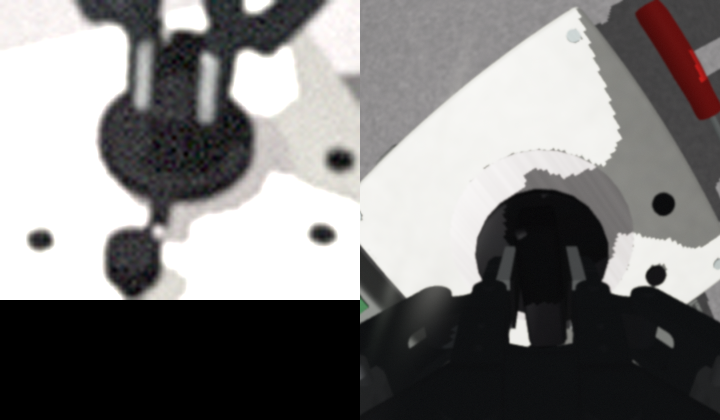

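Still raised at a bar angle of about -29.5°. Continuing.

Call:
jog_arm:
  rows:
    - {"hand":0.23,"dx":0,"dy":0,"dz":0,"ax":0,"ay":0.5,"az":0}
    - {"hand":0.23,"dx":0,"dy":0,"dz":0,"ax":0,"ay":0.5,"az":0}
    - {"hand":0.23,"dx":0,"dy":0,"dz":0,"ax":0,"ay":0,"az":0}
    - {"hand":0.23,"dx":0,"dy":0,"dz":0,"ax":0,"ay":0,"az":0}
    - {"hand":0.23,"dx":0,"dy":0,"dz":0,"ax":0,"ay":0,"az":0}

```text
time_s: 12.82
position: [0.5665, 0.0932, 0.1114]
tool_rot: [[0.819, 0.0, 0.574], [-0.574, 0.0, 0.819], [0.0, -1.0, 0.0]]
ft_force: [1.7, 1.0, 0.5]
grip_width: 0.0198
```

```bash
python3 st.py
```

```text
t 12.8167 p [0.5665 0.0932 0.1114] barang -35.05 tilt [ 0. -1.  0.] F [1.66 1.02 0.46] M [ 0.207 -0.239  0.224] w 0.0198
```

Call:
jog_arm:
  rows:
    - {"hand":0.23,"dx":0,"dy":0,"dz":0,"ax":0,"ay":0.5,"az":0}
    - {"hand":0.23,"dx":0,"dy":0,"dz":0,"ax":0,"ay":0.5,"az":0}
    - {"hand":0.23,"dx":0,"dy":0,"dz":0,"ax":0,"ay":0,"az":0}
    - {"hand":0.23,"dx":0,"dy":0,"dz":0,"ax":0,"ay":0,"az":0}
    - {"hand":0.23,"dx":0,"dy":0,"dz":0,"ax":0,"ay":0,"az":0}

```text
time_s: 13.23
position: [0.5665, 0.0932, 0.1114]
tool_rot: [[0.808, 0.0, 0.589], [-0.589, 0.0, 0.808], [0.0, -1.0, 0.0]]
ft_force: [2.5, 2.6, 0.9]
grip_width: 0.0198
```

```bash
python3 st.py;python3 look.py l9
```

```text
t 13.2333 p [0.5665 0.0932 0.1114] barang -36.06 tilt [ 0. -1.  0.] F [2.47 2.58 0.89] M [ 0.383 -0.264  0.122] w 0.0198
```

View pics/l9.png

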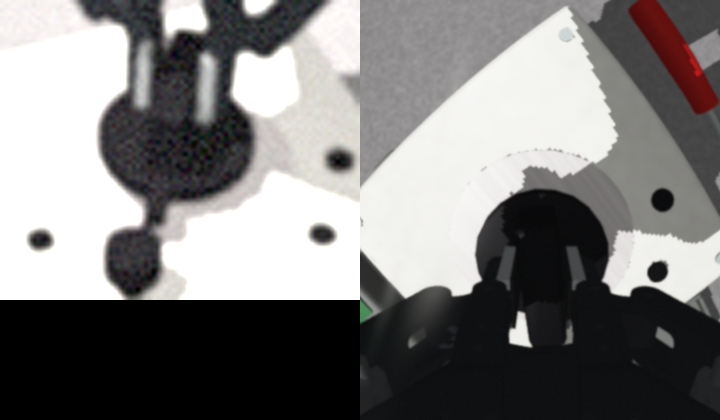

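The near side of the plug is exhausted, so the detent must be on the far side. I'll move faster to the start of that range.

Call:
jog_arm:
  rows:
    - {"hand":0.23,"dx":0,"dy":0,"dz":0,"ax":0,"ay":0.8,"az":0}
    - {"hand":0.23,"dx":0.03,"dy":0,"dz":0.03,"ax":0,"ay":0.8,"az":0}
    - {"hand":0.23,"dx":0,"dy":0,"dz":0,"ax":0,"ay":0.8,"az":0}
    - {"hand":0.23,"dx":0,"dy":0,"dz":0,"ax":0,"ay":0.6,"az":0}
    - {"hand":0.23,"dx":0,"dy":0,"dz":0,"ax":0,"ay":0,"az":0}

```text
time_s: 13.75
position: [0.5667, 0.0933, 0.1113]
tool_rot: [[0.776, -0.001, 0.631], [-0.631, 0.0, 0.776], [-0.0, -1.0, -0.0]]
ft_force: [-0.9, 2.2, 1.9]
grip_width: 0.0195
```

```bash
python3 st.py
```

```text
t 13.75 p [0.5667 0.0933 0.1113] barang -39.1 tilt [-0. -1. -0.] F [-0.92  2.25  1.88] M [ 0.441 -0.001  0.247] w 0.0195
```

Call:
jog_arm:
  rows:
    - {"hand":0.23,"dx":0,"dy":0,"dz":0,"ax":0,"ay":0.5,"az":0}
    - {"hand":0.23,"dx":0,"dy":0,"dz":0,"ax":0,"ay":0.5,"az":0}
    - {"hand":0.23,"dx":0,"dy":0,"dz":0,"ax":0,"ay":0,"az":0}
    - {"hand":0.23,"dx":0,"dy":0,"dz":0,"ax":0,"ay":0,"az":0}
    - {"hand":0.23,"dx":0,"dy":0,"dz":0,"ax":0,"ay":0,"az":0}

```text
time_s: 14.17
position: [0.5668, 0.0933, 0.1112]
tool_rot: [[0.765, -0.0, 0.643], [-0.643, 0.0, 0.765], [-0.0, -1.0, -0.0]]
ft_force: [-1.4, 4.8, 2.0]
grip_width: 0.0197
```

```bash
python3 st.py;python3 look.py l10
```

```text
t 14.1667 p [0.5668 0.0933 0.1112] barang -40.05 tilt [-0. -1. -0.] F [-1.4   4.78  1.98] M [0.561 0.076 0.139] w 0.0197
```

View pics/l10.png

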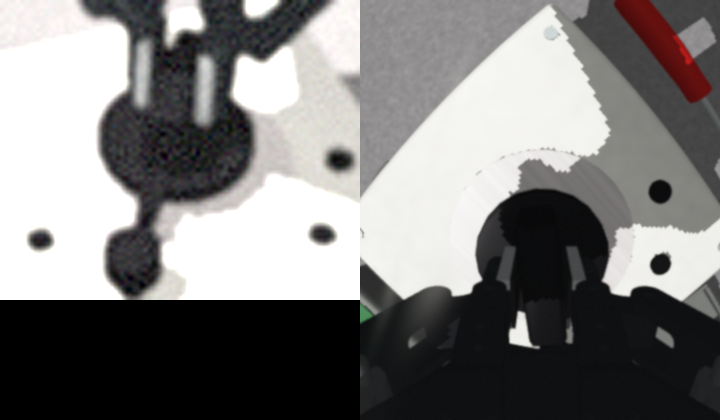

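Call:
jog_arm:
  rows:
    - {"hand":0.23,"dx":0,"dy":0,"dz":0.03,"ax":0,"ay":0.5,"az":0}
    - {"hand":0.23,"dx":0,"dy":0,"dz":0,"ax":0,"ay":0.5,"az":0}
    - {"hand":0.23,"dx":0,"dy":0,"dz":0,"ax":0,"ay":0,"az":0}
    - {"hand":0.23,"dx":0,"dy":0,"dz":0,"ax":0,"ay":0,"az":0}
    - {"hand":0.23,"dx":0,"dy":0,"dz":0,"ax":0,"ay":0,"az":0}

```text
time_s: 14.68
position: [0.5669, 0.0934, 0.1112]
tool_rot: [[0.754, -0.001, 0.657], [-0.657, 0.0, 0.754], [-0.0, -1.0, -0.0]]
ft_force: [-0.7, 3.0, 0.2]
grip_width: 0.0193
```

```bash
python3 st.py
```

```text
t 14.6833 p [0.5669 0.0934 0.1112] barang -41.06 tilt [-0. -1. -0.] F [-0.74  2.96  0.17] M [0.513 0.342 0.061] w 0.0193
```

Call:
jog_arm:
  rows:
    - {"hand":0.23,"dx":0,"dy":0,"dz":0,"ax":0,"ay":0.5,"az":0}
    - {"hand":0.23,"dx":0,"dy":0,"dz":0,"ax":0,"ay":0.5,"az":0}
    - {"hand":0.23,"dx":0,"dy":0,"dz":0,"ax":0,"ay":0,"az":0}
    - {"hand":0.23,"dx":0,"dy":0,"dz":0,"ax":0,"ay":0,"az":0}
    - {"hand":0.23,"dx":0,"dy":0,"dz":0,"ax":0,"ay":0,"az":0}

```text
time_s: 15.1
position: [0.5669, 0.0934, 0.1112]
tool_rot: [[0.743, -0.0, 0.67], [-0.67, -0.0, 0.743], [-0.0, -1.0, -0.0]]
ft_force: [-2.9, 2.7, -0.1]
grip_width: 0.0197
```

```bash
python3 st.py;python3 look.py l11
```

```text
t 15.1 p [0.5669 0.0934 0.1112] barang -42.05 tilt [-0. -1. -0.] F [-2.94  2.73 -0.12] M [0.437 0.405 0.193] w 0.0197
```

View pics/l11.png

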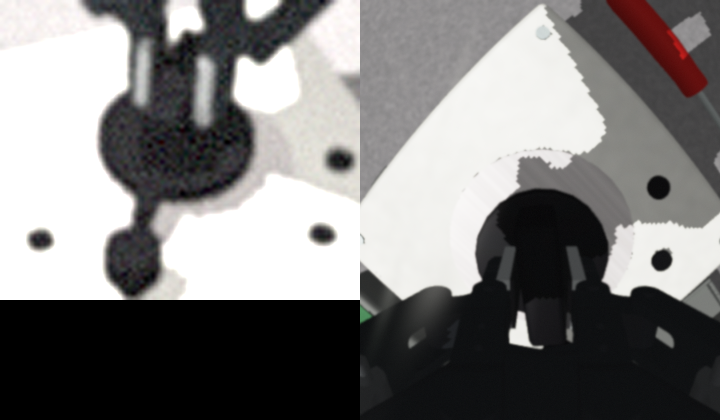

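Call:
jog_arm:
  rows:
    - {"hand":0.23,"dx":-0.03,"dy":0,"dz":0,"ax":0,"ay":0.5,"az":0}
    - {"hand":0.23,"dx":0,"dy":0,"dz":0,"ax":0,"ay":0.5,"az":0}
    - {"hand":0.23,"dx":0,"dy":0,"dz":0,"ax":0,"ay":0,"az":0}
    - {"hand":0.23,"dx":0,"dy":0,"dz":0,"ax":0,"ay":0,"az":0}
    - {"hand":0.23,"dx":0,"dy":0,"dz":0,"ax":0,"ay":0,"az":0}

```text
time_s: 15.62
position: [0.5669, 0.0935, 0.1112]
tool_rot: [[0.731, 0.0, 0.683], [-0.683, -0.0, 0.731], [0.0, -1.0, -0.0]]
ft_force: [-0.9, 0.9, -4.5]
grip_width: 0.0196
```

```bash
python3 st.py;python3 look.py l12
```

```text
t 15.6167 p [0.5669 0.0935 0.1112] barang -43.06 tilt [ 0. -1. -0.] F [-0.89  0.92 -4.46] M [0.258 0.08  0.068] w 0.0196
```

View pics/l12.png

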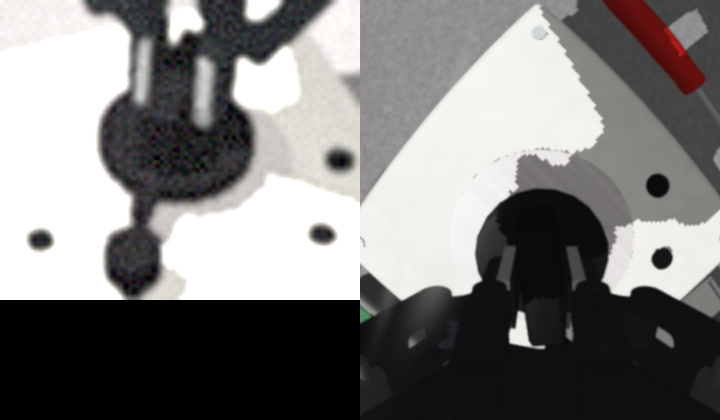

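Fz is -4.5 N, so the pads may be holding the knob up. I'll loosen to check.

Call:
jog_arm:
  rows:
    - {"hand":0.28,"dx":0,"dy":0,"dz":0,"ax":0,"ay":0,"az":0}
    - {"hand":0.28,"dx":0,"dy":0,"dz":0,"ax":0,"ay":0,"az":0}
    - {"hand":0.28,"dx":0,"dy":0,"dz":0,"ax":0,"ay":0,"az":0}
    - {"hand":0.28,"dx":0,"dy":0,"dz":0,"ax":0,"ay":0,"az":0}
    - {"hand":0.28,"dx":0,"dy":0,"dz":0,"ax":0,"ay":0,"az":0}

```text
time_s: 16.13
position: [0.567, 0.0935, 0.1115]
tool_rot: [[0.731, 0.001, 0.683], [-0.683, -0.0, 0.731], [0.0, -1.0, 0.0]]
ft_force: [0.1, -0.6, -0.0]
grip_width: 0.0239
```

```bash
python3 st.py;python3 look.py l13
```

```text
t 16.1333 p [0.567  0.0935 0.1115] barang -43.06 tilt [ 0. -1.  0.] F [ 0.11 -0.58 -0.03] M [-0.019 -0.041 -0.014] w 0.0239
```

View pics/l13.png

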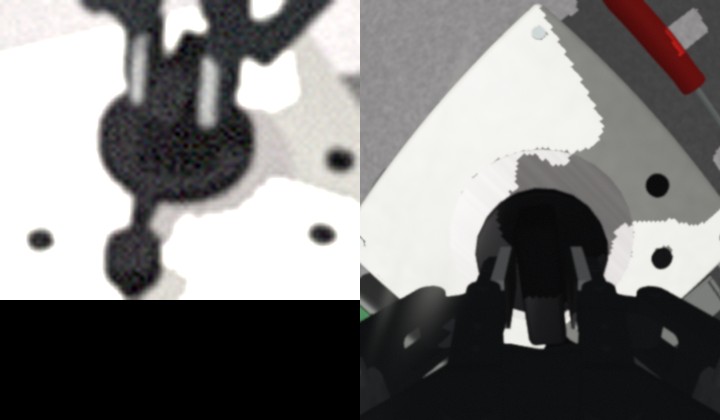

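Call:
jog_arm:
  rows:
    - {"hand":0.23,"dx":0,"dy":0,"dz":0,"ax":0,"ay":0.3,"az":0}
    - {"hand":0.23,"dx":0,"dy":0,"dz":0,"ax":0,"ay":0.5,"az":0}
    - {"hand":0.23,"dx":0,"dy":0,"dz":0,"ax":0,"ay":0.4,"az":0}
    - {"hand":0.28,"dx":0,"dy":0,"dz":0,"ax":0,"ay":0,"az":0}
    - {"hand":0.28,"dx":0,"dy":0,"dz":0,"ax":0,"ay":0,"az":0}

```text
time_s: 16.65
position: [0.5668, 0.0936, 0.1113]
tool_rot: [[0.716, -0.0, 0.698], [-0.698, 0.0, 0.716], [-0.0, -1.0, -0.0]]
ft_force: [0.0, -1.1, 0.4]
grip_width: 0.0237
```

```bash
python3 st.py;python3 look.py l14
```

```text
t 16.65 p [0.5668 0.0936 0.1113] barang -44.26 tilt [-0. -1. -0.] F [ 0.05 -1.12  0.37] M [ 0.012 -0.025 -0.038] w 0.0237
```

View pics/l14.png

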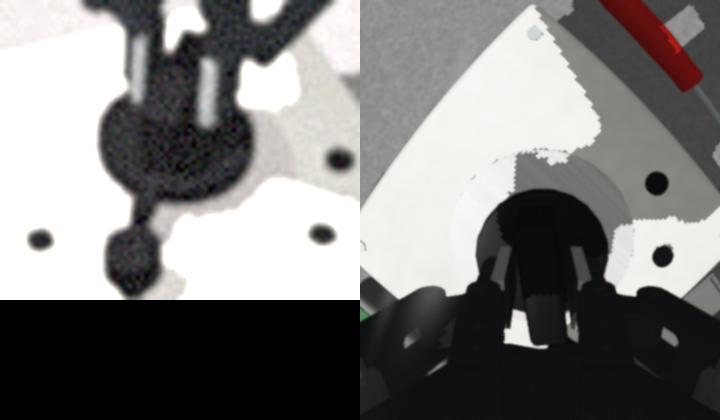

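Call:
jog_arm:
  rows:
    - {"hand":0.22,"dx":0,"dy":0,"dz":0,"ax":0,"ay":0.2,"az":0}
    - {"hand":0.22,"dx":0,"dy":0,"dz":0,"ax":0,"ay":0.5,"az":0}
    - {"hand":0.22,"dx":0,"dy":0,"dz":0,"ax":0,"ay":0.5,"az":0}
    - {"hand":0.28,"dx":0,"dy":0,"dz":0,"ax":0,"ay":0,"az":0}
    - {"hand":0.28,"dx":0,"dy":0,"dz":0,"ax":0,"ay":0,"az":0}

```text
time_s: 17.17
position: [0.5668, 0.0936, 0.1113]
tool_rot: [[0.701, -0.0, 0.713], [-0.713, -0.0, 0.701], [-0.0, -1.0, -0.0]]
ft_force: [0.1, 0.1, 0.1]
grip_width: 0.0242
```

```bash
python3 st.py;python3 look.py l15
```

```text
t 17.1667 p [0.5668 0.0936 0.1113] barang -45.46 tilt [-0. -1. -0.] F [0.06 0.12 0.1 ] M [ 0.007  0.013 -0.037] w 0.0242
```

View pics/l15.png

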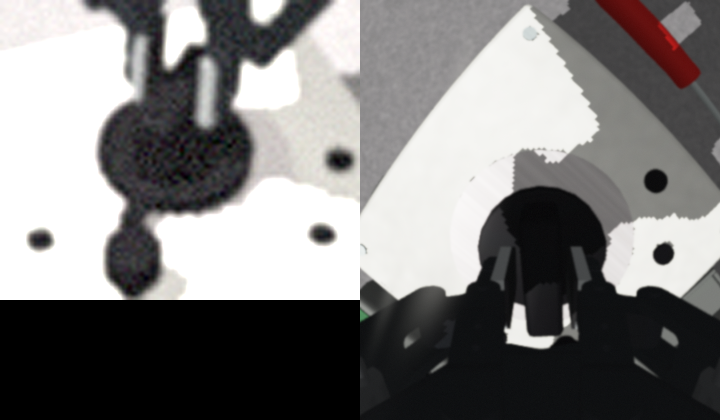

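It dropped: the skirt's lower edge is now at crop row 213, the same as at home. Opening and backing off.

Call:
jog_arm:
  rows:
    - {"hand":0.6,"dx":0,"dy":0,"dz":0,"ax":0,"ay":0,"az":0}
    - {"hand":0.6,"dx":0,"dy":0,"dz":0,"ax":0,"ay":0,"az":0}
    - {"hand":0.6,"dx":0,"dy":0,"dz":0,"ax":0,"ay":0,"az":0}
    - {"hand":0.6,"dx":0,"dy":0,"dz":0,"ax":0,"ay":0,"az":0}
    - {"hand":0.6,"dx":0,"dy":-1,"dz":0,"ax":0,"ay":0,"az":0}

```text
time_s: 17.68
position: [0.566, 0.0936, 0.1201]
tool_rot: [[0.701, -0.004, 0.713], [-0.713, 0.0, 0.701], [-0.003, -1.0, -0.002]]
ft_force: [-1.5, -0.3, 0.2]
grip_width: 0.0513
```

Call:
jog_arm:
  rows:
    - {"hand":0.6,"dx":0,"dy":-2.5,"dz":0,"ax":0,"ay":0,"az":0}
    - {"hand":0.6,"dx":0,"dy":-3,"dz":0,"ax":0,"ay":0,"az":0}
    - {"hand":0.6,"dx":0,"dy":-3,"dz":0,"ax":0,"ay":0,"az":0}
    - {"hand":0.6,"dx":0,"dy":-2,"dz":0,"ax":0,"ay":0,"az":0}
    - {"hand":0.6,"dx":0,"dy":0,"dz":0,"ax":0,"ay":0,"az":0}

```text
time_s: 18.1
position: [0.5683, 0.0937, 0.2318]
tool_rot: [[0.702, 0.009, 0.713], [-0.713, -0.0, 0.702], [0.007, -1.0, 0.006]]
ft_force: [1.0, -0.3, 0.3]
grip_width: 0.0514
```

Call:
jog_arm:
  rows:
    - {"hand":0.6,"dx":-4,"dy":0,"dz":0,"ax":0,"ay":0,"az":0}
    - {"hand":0.6,"dx":-4,"dy":0,"dz":0,"ax":0,"ay":0,"az":0}
    - {"hand":0.6,"dx":-4,"dy":0,"dz":0,"ax":0,"ay":0,"az":0}
    - {"hand":0.6,"dx":-3,"dy":0,"dz":0,"ax":0,"ay":0,"az":0}
    - {"hand":0.6,"dx":0,"dy":0,"dz":0,"ax":0,"ay":0,"az":0}

```text
time_s: 18.52
position: [0.4578, 0.2035, 0.2268]
tool_rot: [[0.704, -0.001, 0.71], [-0.71, 0.001, 0.704], [-0.002, -1.0, -0.0]]
ft_force: [1.1, 0.0, 0.2]
grip_width: 0.0511
```

```bash
python3 st.py;python3 - <<'E'
from h import *
t=cv2.resize(imaging.get_image("top")[160:285,170:310,::-1],None,fx=3,fy=3,interpolation=cv2.INTER_CUBIC)
a=imaging.get_image("scene")[150:250,240:360,::-1];a=cv2.resize(a,None,fx=3,fy=3,interpolation=cv2.INTER_CUBIC)
o=np.zeros((375,780,3),'u1');o[:,:420]=t;o[:300,420:780]=a;cv2.imwrite("pics/f.png",np.clip(o*1.4,0,255).astype('u1'))
E
```

```text
t 18.5167 p [0.4578 0.2035 0.2268] barang -45.22 tilt [-0.002 -1.    -0.   ] F [1.09 0.05 0.18] M [ 0.041 -0.03  -0.03 ] w 0.0511
```

View pics/f.png

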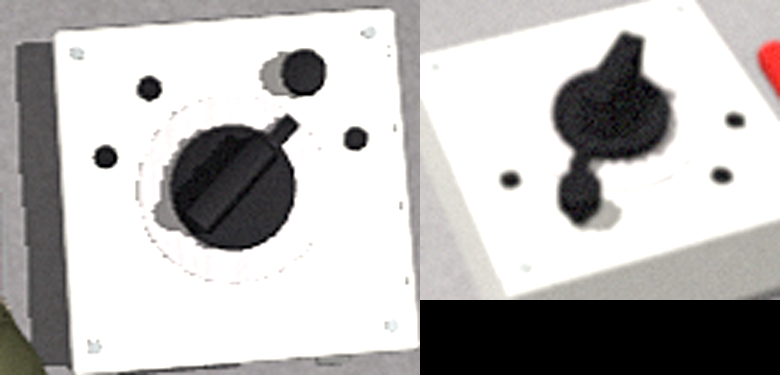

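```bash
python3 - <<'E'
from h import *
g=lambda x,y:(170+(x+.5)/3-.5,160+(y+.5)/3-.5)
N=pix2w("top",*g(293,121),.086);print(N,np.degrees(np.arctan2(N[1]-.0923,N[0]-.5668)),np.hypot(N[1]-.0923,N[0]-.5668))
A=pix2w("top",*g(270,143),.127);B=pix2w("top",*g(197,223),.127);d=A-B
a=np.arctan2(d[1],d[0]);print("bar",(A+B)/2,np.degrees(a),np.linalg.norm(d))
P=pix2w("top",*g(303,72),.103);print("plug",P,np.degrees(np.arctan2(P[1]-.0923,P[0]-.5668)))
print("dist",np.hypot(.5668+.076*np.cos(a)-P[0],.0923+.076*np.sin(a)-P[1]))
# skirt height from scene: dark bbox bottom vs start image
s0=cv2.imread("pics/scene0.png");s1=imaging.get_image("scene")[:,:,::-1]
for s in(s0,s1):
  m=s.max(2)<70;print([np.where(m[180:208,u])[0].max()+180 for u in (290,294,298,314,318)],[np.where(m[u,270:335])[0][[0,-1]]+270 for u in (186,190,194)])
E
```

```text
[0.60407709 0.05810207 0.086     ] -42.5332117032556 0.05058734713636794
bar [0.56661725 0.09105359 0.127     ] -43.632717904456385 0.05869208080300405
plug [0.6297503  0.05175675 0.103     ] -32.78362778384539
dist 0.014306865871076524
[np.int64(197), np.int64(207), np.int64(202), np.int64(207), np.int64(198)] [array([285, 322]), array([285, 322]), array([287, 321])]
[np.int64(207), np.int64(207), np.int64(202), np.int64(201), np.int64(198)] [array([285, 322]), array([285, 322]), array([287, 321])]
```

```bash
python3 - <<'E'
from h import *
s0=cv2.imread("pics/scene0.png").astype(float).mean(2);s1=imaging.get_image("scene").astype(float).mean(2)
def edge(s,u):
    c=s[195:207,u];i=np.where((c[:-1]<110)&(c[1:]>=110))[0]
    return None if len(i)==0 else round(195+i[0]+(110-c[i[0]])/(c[i[0]+1]-c[i[0]]),2)
for u in range(286,322,2):print(u,edge(s0,u),edge(s1,u))
E
```

```text
286 195.15 None
288 197.26 197.21
290 198.73 198.88
292 200.19 None
294 201.39 None
296 202.02 None
298 202.73 204.42
300 203.38 203.88
302 203.22 203.1
304 203.56 203.54
306 203.24 203.02
308 203.83 203.24
310 None 203.1
312 None 202.51
314 None 202.16
316 200.73 200.76
318 200.13 200.07
320 198.74 198.51
```

The skirt edge matches the home picture to about 0.15 px (roughly 0.4 mm), so the knob is fully home. Handing in.

```bash
python3 -c "
from rig import job;print(job.close_job())"
```

```text
the job is handed in; nothing more can be done
None
```

The knob is set at the plug position (the socket 36° clockwise from the unit's x axis), fully home, and let go. I handed the job in; it gives no verdict.

- **What I did:** I gripped the bar and pulled the knob up about 10 mm. Holding it raised, I turned it clockwise to within roughly 13° of the plug. I then held it loosely and felt along the ring. There was no detent on the near side of the plug, and it dropped in about 10° past it. I opened the fingers and backed the arm away to clear air.
- **Turning torque:** the highest I read at the wrist was about 0.27 N m, well under the 1 N m limit. That was sampled between moves, not measured continuously.
- **Pointing:** in the top view the bar is at about -43.6° and the plug at -32.8°. That puts the aim point about 14 mm from the plug axis, against the 21 mm limit. Measured on the nose tip instead, the angle is -42.5°, about 1° different.
- **Seating:** across most of the skirt edge the scene view matches the picture from before the lift to about 0.15 px (roughly 0.4 mm). A few columns near the nose differed by 0.2 to 1.7 px or gave no reading. I put those down to the nose being in a different place.
- **Bystanders and time:** I did not measure the multimeter, screwdriver or tray at the end. The arm never went near them, and I saw no sign of movement in the pictures. The clock stood at about 19 s of the 48 s allowed.

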